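Tip the capacitors from their scoop into the V-trough

ROBOT

A 6-joint arm with a two-finger parallel gripper is mounted at the origin on the work surface. World frame = base frame: x ahead of the robot, y to its left, z up, the work surface at z = 0. Lengths are in m, angles in rad, forces in N, time in s.
With the tool pointing down it reaches from about 0.325 to 0.875 m from the base axis. Payload 4.4 kg.
Tool frame: the origin (TCP) lies between the finger pads; the fingertips stand 19 mm ahead of it and the grasp point (between the pads) is the TCP; z points along the fingers, y is the line along which they close (so a half turn about z gives the same grasp; the last joint's range is limited). The gripper opens to 85 mm and grips with 20 to 120 N. Pads are 22 mm wide; open, the fingers measure 114 mm over their backs; the gripper's body (76 mm by 85 mm) begins 54 mm behind the grasp point. The pads swing forward as they close: fully open they stand 13 mm farther back than shut.
Start: joints at [1.05, 0.207, 1.542, -0, 1.393, -0.15], TCP at [0.208, 0.536, 0.216] pointing down, gripper open.
Joint ranges: [-2.73, 2.73], [-0.86, 2.22], [0.23, 2.46], [-1.11, 4.25], [0.08, 2.63], [-2.82, 2.82]. Speed limits (rad/s): [2.79, 2.79, 3.14, 3.14, 3.14, 3.14].

INTERFACE

Orientations are given as a unit quaternion [x, y, z, w].
In Python, from plant import arm, cams gives the robot as it stands.
- The arm moves only by the tool arm_command, never from a script. Its argument "steps" is a list of rows, each a list of 2 entries, a list of its own where there are three numbers: the shift along the tool's x, y, z scaled (see below), then the turn about the tool's z scaled (see below). A call has 1 to 12 rows; each row is the pose to reach, as a shift and turn from the pose commanded when the call began, along the tool's axes at that moment, turning the shorter way round; what a row does not reach only later rows make up. The controller multiplies each number of a shift by 8 cm and each number of a turn by 360 degrees. A row lasts 1/8 s, in which the tool goes at most 62.5 mm and 10.7 degrees, less where a joint would pass 70% of its speed; a pose out of reach is approached as far as the arm can. A call with a number of a shift or a turn outside -1 to 1 is refused whole. A call with a gripper value outside its range is refused whole. "hand" is the opening, from 0 (shut) to 1 (fully open), set as the call begins (left out, the last holds). The fingers move at their own pace and stop on an object; "newtons" is the grip in N (left out, the last holds). Time passes only in rows, so rows that repeat a pose let the fingers close. It gives the time, the measured TCP pose, the force, the opening and the grip force at its end, in the units of the state.
- arm.get_state(): the state, without advancing time (a new reading comes with each control period).
- cams.camera(name): name is "scene" or "side" or "wrist"; returns (picture, depth): 384x512x3 uint8, red, green, blue; 384x512 float32, m along the optical axis (not along the pixel's ray), 0 where there is no reading.
- cams.camera_info(name): a dict with "mtx" (3x3 intrinsics, pixels), "rvec" (rotation vector, rad) and "tvec" (3), from world to camera coordinates, as OpenCV has them. Camera axes: x right, y down, z forward; pixel columns grow to the right and rows downward; lengths in m; the calibration is good to about 2 mm. A picture is of the moment at which its call begins: read the wrist's pose just before it. camera_info takes no time and is no camera call; for the wrist camera it gives the pose at the moment of the call.
- arm.hand_in(): hands the job in; it is judged then, once.
The state is a dict: "time": time; "joints": joint angles; "joint_vel": joint speeds; "joint_efforts": joint torques, N m; "eef_pos": TCP position; "orientation": TCP orientation; "contact_force": force on the tool from outside, world axes, zero at the start; "ft_torque": the same for the moment, N m; "finger_gap": finger opening in m; "grasp_force": force on a finger pad.
Only numpy, scipy, OpenCV 4.12 (cv2) and the standard library are available. Lean on these libraries where they do the work, as an engineer would, in place of code of your own. Each camera call takes 0.05 s, during which the arm holds its last target. There are 200 camera calls.

TASK

Two parts scoops stand on the repair bench; pick up the one that carries the two black capacitors (the other carries thin brass spacers) and tip the capacitors out of it into the V-trough, so that both lie in line along the fold at its bottom. Then set the empty scoop back down on the bench, upright, and let go of it.

Things in the scene. Friction and masses are not known exactly. Their poses are not given: they have to be found in the camera images.
- trough: Fixed V-trough of bare steel sheet between two dark end plates. Origin on the bench under its middle; y axis along the fold, x across, z up; yaw within 0.2 rad of 0. Flanks rise at 45 degrees from the fold (x = 0, 8 mm up) to rims at x = +-45 mm, 53 mm up. Inside length 200 mm (y +-100); end plates 96 x 5 mm, 53 mm high. A capacitor in the fold has its centre 24 mm up.
- scoop: Loose aluminium scoop, 90 (x) x 130 mm (y), 140 g, standing upright. Origin under middle of base, z up. Open front -x faces the robot within 0.4 rad. Floor slopes from lip (x -45, z 17 mm) down 8 deg to back wall (x 35, z 6). Walls 28 high. On the back wall's middle an upright grip plate 10 thick (x 35 to 45), 40 wide, top z 84: pinch across x with fingertips above z 40. Tipping 26 deg or more empties it.
- cap1: Black cylindrical capacitor with bare aluminium top, 22 mm diameter, 36 mm long, 22 g. Origin at its centre, y axis along the cylinder. Starts lying in the scoop against the back wall, parallel to it, in the +y half; rolls out over the lip when the scoop's front is tipped well down.
- cap2: The same as cap1, in the -y half of the same scoop. The other, like scoop holds two thin brass spacers (12 mm diameter, 45 mm long): a bystander.
Not all that is in view belongs to the job. Leave any orange look-alike of the scoop alone.

How it is judged:
On the way, in this order (a step that is already met when the one before it is completed fails the run):
1. the scoop is lifted at least 30 mm off the bench with both capacitors still in it (height (world z) of scoop above 0.03 m and x of cap1 in the frame of scoop between -0.06 and 0.05 m and y of cap1 in the frame of scoop between -0.07 and 0.07 m and z of cap1 in the frame of scoop between 0 and 0.06 m and x of cap2 in the frame of scoop between -0.06 and 0.05 m and y of cap2 in the frame of scoop between -0.07 and 0.07 m and z of cap2 in the frame of scoop between 0 and 0.06 m), for 0.2 s.
2. both capacitors lie in line in the fold of the V-trough (x of cap1 in the frame of trough between -0.01 and 0.01 m and y of cap1 in the frame of trough between -0.1 and 0.1 m and z of cap1 in the frame of trough between 0.008 and 0.034 m and angle between the y axis of each of cap1, cap2 and the y axis of trough, either way round below 0.2 rad and x of cap2 in the frame of trough between -0.01 and 0.01 m and y of cap2 in the frame of trough between -0.1 and 0.1 m and z of cap2 in the frame of trough between 0.008 and 0.034 m), for 0.2 s.
At the end, for the whole second after the job is handed in: Both capacitors lie at rest in the trough's fold: centres within 10 mm of the fold line sideways, under 34 mm above the bench, between the end plates, axes within 0.2 rad of the fold. The scoop stands on the bench at rest, base under 10 mm up, within 10 degrees of upright (all of step 2 and linear speed of each of cap1, cap2, scoop below 0.02 m/s and height (world z) of scoop below 0.01 m and angle between scoop's own z axis and vertical below 0.17 rad); the robot touches nothing.
It also fails if it takes over 64 s, if anything falls off the work surface, if the arm or the gripper's body presses on something with over 40 N, if the wrist force passes 120 N, or if a joint passes its speed limit or range.

## Working session

There is one attempt and no reset: what is moved stays moved. The work goes in short steps, Python scripts to look and compute and a tool call to move; the robot and the scene stay as the last step left them, time stands still between calls to the robot, and variables do not carry over. Pictures are saved under pics/ and viewed, at most 10 in all, crops included, and the job is handed in when it is done.

Besides the shell and the picture viewer there is one more tool, called after "Emit:" by a JSON object that holds its "op" and its "data". arm_command: Moves the arm, as the interface text tells. Shifts and turns lie within -1 to 1; 1 stands for 8 cm of shift or 360 degrees of turn. Its arguments: {"type":"object","properties":{"steps":{"type":"array","items":{"type":"array"}},"hand":{"type":"number"},"newtons":{"type":"number"}},"required":["steps"]}

```bash
mkdir -p pics
python3 - <<'E'
from plant import arm,cams
import cv2,numpy as np
print(arm.get_state())
for n in ["scene","side"]:
    p,d=cams.camera(n); cv2.imwrite(f"pics/{n}.png",p[:,:,::-1]); np.savez(f"{n}.npz",p=p,d=d)
    print(n,cams.camera_info(n))
E
```

```text
{'time': 0.0, 'joints': array([ 1.05049595e+00,  2.07427012e-01,  1.54302265e+00,  2.75197999e-05,
        1.39349443e+00, -1.50490003e-01]), 'joint_vel': array([ 1.88779009e-04,  5.25296265e-04, -7.89119073e-04,  1.08419847e-03,
       -9.76622348e-05,  4.96773577e-04]), 'joint_efforts': array([ 1.16587951e-03, -3.83019233e+01, -2.91604847e+01,  1.24357784e-04,
        1.02899858e-02, -2.20659092e-05]), 'eef_pos': array([0.20741091, 0.53540804, 0.21488926]), 'orientation': array([ 1.83855609e-01,  9.82952559e-01, -1.10575060e-03, -3.99765502e-04]), 'contact_force': array([0.22367614, 0.54409584, 0.15701   ]), 'ft_torque': array([-0.00502396,  0.0012852 , -0.01550272]), 'grasp_force': 0.0, 'finger_gap': 0.08537746888782305}
scene {'mtx': array([[447.4494783 ,   0.        , 254.96904969],
       [  0.        , 447.4494783 , 193.68047907],
       [  0.        ,   0.        ,   1.        ]]), 'rvec': array([ 0.82338358,  2.66540856, -0.98348679]), 'tvec': array([ 0.33432836, -0.19042937,  1.39206755])}
side {'mtx': array([[456.40748998,   0.        , 251.61130421],
       [  0.        , 456.40748998, 194.52818605],
       [  0.        ,   0.        ,   1.        ]]), 'rvec': array([ 2.18377122, -0.53584862,  0.25369207]), 'tvec': array([-0.36226035,  0.16512612,  1.18517496])}
```

View pics/scene.png

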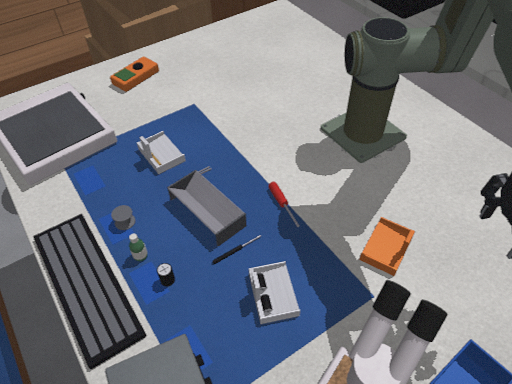

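View pics/side.png

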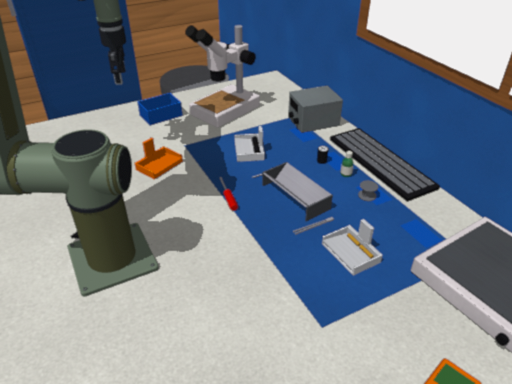

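The scene view shows the capacitor scoop (black capacitors) at about (273,292), with its grip plate behind them. The spacer scoop is at (160,152), the trough at (207,207) and the orange decoy at (387,246). The side view agrees, with the capacitor scoop at (250,147) and the trough at (298,188).

```bash
cat > h.py <<'E'
import numpy as np,cv2
from plant import arm,cams
def pts(n,p,d,info=None):
    i=info or cams.camera_info(n);R=cv2.Rodrigues(i["rvec"])[0];K=i["mtx"]
    v,u=np.mgrid[:d.shape[0],:d.shape[1]]
    c=np.stack([(u-K[0,2])/K[0,0]*d,(v-K[1,2])/K[1,1]*d,d],-1)
    w=(c-i["tvec"].ravel())@R
    w[d==0]=np.nan
    return w
E
python3 - <<'E'
from h import *
def box(q): r=cv2.minAreaRect((q*1000).astype(np.float32)); return np.round(r[0],1),np.round(r[1],1),round(r[2],1)
for n,ws,wt in [("scene",(240,310,250,330),(155,260,160,250)),("side",(225,275,120,170),(255,340,155,220))]:
    z=np.load(n+".npz");p=z["p"].astype(int);d=z["d"];w=pts(n,p,d)
    def sub(b): 
        s=np.s_[b[2]:b[3],b[0]:b[1]]; return p[s].reshape(-1,3),w[s].reshape(-1,3)
    c,q=sub(ws); m=(c.min(1)>95)&(q[:,2]>.004)
    print(n,"scoop all",box(q[m][:,:2]),"zmax",np.nanmax(q[m][:,2]))
    g=q[m&(q[:,2]>.045)]; print("grip",box(g[:,:2]),g.mean(0),len(g))
    k=q[(c.max(1)<60)&(q[:,2]>.012)]; print("caps",box(k[:,:2]),k.mean(0))
    c,q=sub(wt); sat=c.max(1)-c.min(1); m=(sat<40)&(q[:,2]>.006)
    print("trough",box(q[m][:,:2]),np.nanmax(q[m][:,2]))
    t=q[m&(q[:,2]>.045)]; print("rim",box(t[:,:2]),len(t))
E
```

```text
scene scoop all (array([549.6, 294. ]), array([132.8,  93.8]), 68.3) zmax 0.08762111145279386
grip (array([588.5, 279.2]), array([40.9, 10.2]), 68.7) [0.59076608 0.28416053 0.07723297] 125
caps (array([573. , 285.7]), array([89.7, 18.2]), 67.7) [0.57478208 0.29210013 0.02894296]
trough (array([549.7, -50.5]), array([393.2, 140.9]), 87.6) 0.05761879055178183
rim (array([557. ,  -4.3]), array([ 98.2, 214.4]), 8.3) 774
side scoop all (array([574.2, 356.1]), array([284.1, 170.2]), 61.8) zmax 0.08856220937539427
grip (array([584.8, 278.1]), array([47.5, 10.4]), 67.6) [0.58127147 0.27156974 0.07135196] 63
caps (array([550.9, 208.4]), array([235.4,  23.6]), 76.8) [0.56592338 0.2681831  0.0293691 ]
trough (array([563.7,  40.4]), array([312.8, 237.1]), 58.6) 0.05766941889663254
rim (array([553.5,  -5.1]), array([100.1, 214.2]), 8.3) 498
```

Run:
```python
from h import *
A=np.array([.207,.535]);B=np.array([.5875,.279]);C=np.array([.6,0.0])
for n in ["scene","side"]:
    z=np.load(n+".npz");w=pts(n,z["p"],z["d"]).reshape(-1,3)
    w=w[(w[:,2]>.06)&(w[:,0]>.05)&(w[:,0]<1)&(abs(w[:,1])<.8)]
    for a,b in[(A,B),(B,C)]:
        t=np.clip((w[:,:2]-a)@(b-a)/((b-a)@(b-a)),0,1);d=np.linalg.norm(w[:,:2]-a-t[:,None]*(b-a),axis=1)
        m=(d<.1)&(np.linalg.norm(w[:,:2]-A,axis=1)>.15)
        q=w[m]; print(n,len(q), q.min(0) if len(q) else"",q.max(0) if len(q) else "")
    m=(w[:,1]>.35)&(w[:,0]>.4);print("micro",w[m].min(0),w[m].max(0))
```

```text
scene 121 [0.2465855  0.25923236 0.06035768] [0.60036992 0.39072699 0.08762111]
scene 114 [0.57765593 0.25923236 0.06035768] [0.60036992 0.29869855 0.08762111]
micro [0.40005188 0.35000586 0.06005813] [0.88093773 0.64073081 0.3571771 ]
side 49 [0.57269721 0.25574021 0.06014457] [0.59278009 0.30174224 0.08856221]
side 49 [0.57269721 0.25574021 0.06014457] [0.59278009 0.30174224 0.08856221]
micro [0.40005718 0.3503477  0.06017242] [0.94847207 0.73145514 0.3562891 ]
```

Emit:
{"op": "arm_command", "data": {"steps": [[[-0.9,-0.63,0],0],[[-0.9,-0.63,0],0],[[-0.9,-0.63,0],0]], "hand": 1, "newtons": 120}}

```text
time: 0.48
eef_pos: [0.2573, 0.4618, 0.2156]
orientation: [0.185, 0.983, -0.0, -0.0]
contact_force: [0.6, 0.7, -0.4]
finger_gap: 0.0853
grasp_force: 0.0
```

Emit:
{"op": "arm_command", "data": {"steps": [[[-0.95,-0.63,0],0],[[-0.95,-0.63,0],0],[[-0.95,-0.63,0],0]]}}

```text
time: 0.85
eef_pos: [0.3098, 0.3883, 0.2159]
orientation: [0.185, 0.983, 0.0, -0.0]
contact_force: [0.2, 0.1, 0.2]
finger_gap: 0.0858
grasp_force: 0.0
```

Emit:
{"op": "arm_command", "data": {"steps": [[[-0.95,0,0],0],[[-0.95,0,0],0]]}}

```text
time: 1.1
eef_pos: [0.3821, 0.3618, 0.2162]
orientation: [0.184, 0.983, 0.0, 0.0]
contact_force: [-0.6, -0.6, -0.5]
finger_gap: 0.0852
grasp_force: 0.0
```

Emit:
{"op": "arm_command", "data": {"steps": [[[-0.95,0,0],0],[[-0.95,0,0],0],[[-0.95,0,0],0]]}}

```text
time: 1.48
eef_pos: [0.4508, 0.3345, 0.2156]
orientation: [0.184, 0.983, 0.0, -0.001]
contact_force: [-1.1, 0.4, 0.4]
finger_gap: 0.0853
grasp_force: 0.0
```

Emit:
{"op": "arm_command", "data": {"steps": [[[-0.95,0,0],0],[[-0.95,0,0],0],[[-0.95,0,0],0],[[-0.95,0,0],0]]}}

```text
time: 1.98
eef_pos: [0.5202, 0.3073, 0.2159]
orientation: [0.183, 0.983, -0.0, -0.001]
contact_force: [0.1, 0.3, -0.2]
finger_gap: 0.0857
grasp_force: 0.0
```

Wrist look here to refine the grip plate.

Run:
```python
from h import *
from scipy.spatial.transform import Rotation as Ro
s=arm.get_state(); i=cams.camera_info("wrist"); p,d=cams.camera("wrist"); cv2.imwrite("pics/w1.png",p[:,:,::-1])
w=pts("wrist",p,d,i); q=w[(w[...,2]>.05)&(w[...,2]<.1)&(np.abs(w[...,0]-.588)<.04)&(np.abs(w[...,1]-.279)<.05)]
print(len(q))
if len(q)>10:
    r=cv2.minAreaRect((q[:,:2]*1000).astype(np.float32)); print(r,np.percentile(q[:,2],[5,50,95]))
    D=np.append(np.array(r[0])/1000,.1)-s["eef_pos"]; print(Ro.from_quat(s["orientation"]).inv().apply(D)/.08)
```

```text
740
((584.9589233398438, 277.4229736328125), (39.860206604003906, 10.65536117553711), 68.16815948486328) [0.05356975 0.0798138  0.08614084]
[-0.89233742 -0.05714395  1.44775472]
```

View pics/w1.png

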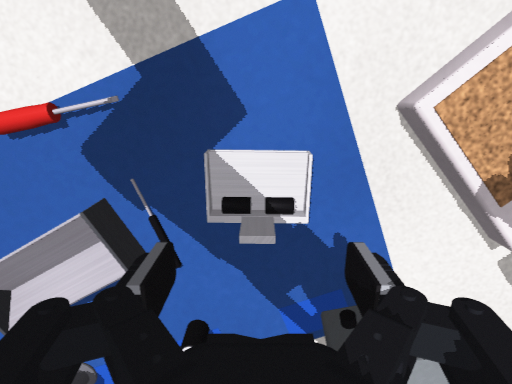

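The wrist view shows the scoop at (258,190), its grip plate at (257,232) and both capacitors against the back wall at (237,205) and (280,205). I'll move over the plate and pinch its top across the width, so the scoop can pivot in the pads.

Emit:
{"op": "arm_command", "data": {"steps": [[[-0.9,-0.05,0],0],[[-0.9,-0.05,0],0],[[-0.9,-0.05,0.4],0],[[-0.9,-0.05,0.8],0],[[-0.9,-0.05,0.8],0]]}}

```text
time: 2.65
eef_pos: [0.5839, 0.2765, 0.1487]
orientation: [0.183, 0.983, -0.002, -0.004]
contact_force: [0.5, 0.4, 0.0]
finger_gap: 0.0853
grasp_force: 0.0
```

Emit:
{"op": "arm_command", "data": {"steps": [[[0,0,0.4],0],[[0,0,0.8],0],[[0,0,0.8],0],[[0,0,0.8],0]]}}

```text
time: 3.15
eef_pos: [0.5889, 0.2773, 0.0905]
orientation: [0.184, 0.983, 0.001, 0.001]
contact_force: [-0.2, 0.4, 1.0]
finger_gap: 0.0852
grasp_force: 0.0
```

Emit:
{"op": "arm_command", "data": {"steps": [[[0,0,0],0],[[0,0,0],0],[[0,0,0],0],[[0,0,0],0],[[0,0,0],0],[[0,0,0],0],[[0,0,0],0],[[0,0,0],0]], "hand": 0, "newtons": 120}}

```text
time: 4.15
eef_pos: [0.5876, 0.2765, 0.088]
orientation: [0.184, 0.983, -0.0, -0.0]
contact_force: [0.2, -0.8, 0.7]
finger_gap: -0.0002
grasp_force: 0.0
```

Run:
```python
from h import *
p,d=cams.camera("scene");q,e=cams.camera("side")
a=cv2.resize(p[170:350,200:400],None,fx=2,fy=2);b=cv2.resize(q[40:220,160:360],None,fx=2,fy=2)
cv2.imwrite("pics/g1.png",np.hstack([a,b])[:,:,::-1])
```

```text
(no output)
```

View pics/g1.png

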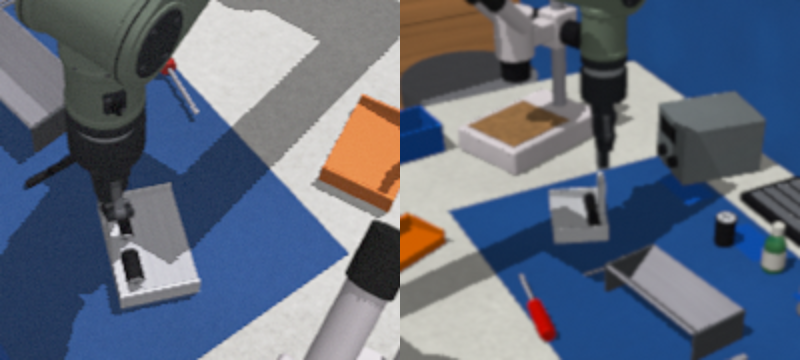

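Run:
```python
from h import *
for n,b in [("scene",(225,320,240,330)),("side",(220,290,100,175))]:
    p,d=cams.camera(n);w=pts(n,p,d);s=np.s_[b[2]:b[3],b[0]:b[1]];c=p[s].reshape(-1,3).astype(int);q=w[s].reshape(-1,3)
    g=(np.abs(q[:,0]-.58)<.06)&(np.abs(q[:,1]-.28)<.07)
    f=q[g&(q[:,2]>.045)&(q[:,2]<.3)]
    cc=c[g&(q[:,2]>.045)&(q[:,2]<.3)]
    for lo in np.arange(.045,.13,.01):
        for nm,m in[("light",cc.min(1)>95),("dark",cc.max(1)<85)]:
            k=f[m&(f[:,2]>lo)&(f[:,2]<lo+.01)]
            if len(k)>2: print(n,nm,round(lo,3),len(k),k.min(0).round(3),k.max(0).round(3))
```

```text
scene light 0.045 16 [0.588 0.264 0.045] [0.6   0.298 0.054]
scene light 0.055 14 [0.589 0.266 0.055] [0.599 0.299 0.065]
scene light 0.065 15 [0.588 0.266 0.066] [0.6   0.298 0.073]
scene light 0.075 27 [0.586 0.278 0.075] [0.599 0.298 0.085]
scene light 0.085 20 [0.587 0.281 0.085] [0.6   0.297 0.089]
side light 0.045 12 [0.574 0.257 0.046] [0.587 0.296 0.054]
side light 0.055 10 [0.576 0.26  0.055] [0.586 0.295 0.064]
side light 0.065 11 [0.574 0.257 0.067] [0.585 0.272 0.073]
side light 0.075 17 [0.575 0.254 0.075] [0.59  0.299 0.085]
side light 0.085 8 [0.576 0.26  0.085] [0.593 0.296 0.091]
side light 0.105 5 [0.575 0.264 0.109] [0.592 0.282 0.114]
side dark 0.105 5 [0.578 0.264 0.111] [0.589 0.274 0.114]
side light 0.115 5 [0.591 0.262 0.115] [0.596 0.272 0.125]
side dark 0.115 13 [0.578 0.264 0.116] [0.591 0.275 0.125]
side light 0.125 5 [0.57  0.266 0.125] [0.593 0.278 0.132]
side dark 0.125 14 [0.576 0.262 0.127] [0.588 0.277 0.135]
```

Run:
```python
from h import *
p,d=cams.camera("wrist");q,e=cams.camera("side")
a=cv2.resize(p[190:384,130:400],(400,288));b=cv2.resize(q[90:162,200:300],(400,288),interpolation=cv2.INTER_NEAREST)
cv2.imwrite("pics/g2.png",np.hstack([a,b])[:,:,::-1]);print(arm.get_state()["finger_gap"])
```

```text
0.00010349093519710175
```

View pics/g2.png

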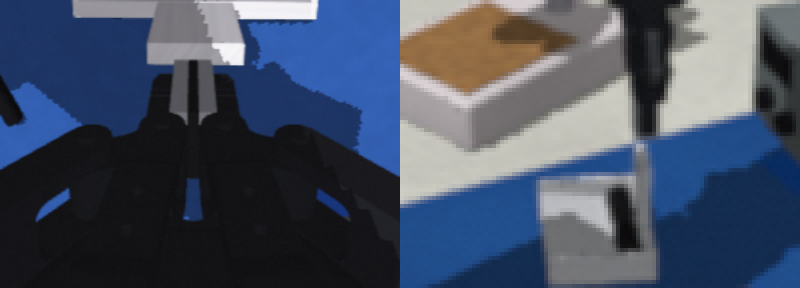

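Run:
```python
from h import *
i=cams.camera_info("wrist");p,d=cams.camera("wrist");w=pts("wrist",p,d,i)
for v in range(200,300,5): print(v,[ (w[v,u].round(3).tolist(),p[v,u].tolist()) for u in (250,)])
print(arm.get_state()["eef_pos"])
```

```text
200 [([0.578, 0.272, 0.052], [121, 118, 124])]
205 [([0.578, 0.272, 0.061], [121, 118, 124])]
210 [([0.578, 0.273, 0.071], [122, 119, 125])]
215 [([0.578, 0.273, 0.079], [121, 119, 124])]
220 [([0.579, 0.273, 0.085], [158, 156, 162])]
225 [([0.582, 0.272, 0.085], [160, 158, 164])]
230 [([0.576, 0.275, 0.108], [112, 111, 117])]
235 [([0.576, 0.275, 0.113], [88, 88, 93])]
240 [([0.575, 0.276, 0.12], [87, 87, 92])]
245 [([0.575, 0.276, 0.125], [86, 86, 91])]
250 [([0.576, 0.276, 0.129], [85, 86, 91])]
255 [([0.576, 0.276, 0.134], [86, 87, 91])]
260 [([0.576, 0.276, 0.138], [84, 86, 90])]
265 [([0.575, 0.276, 0.142], [94, 95, 101])]
270 [([0.575, 0.277, 0.147], [21, 19, 21])]
275 [([0.575, 0.277, 0.15], [16, 18, 20])]
280 [([0.575, 0.277, 0.153], [19, 18, 22])]
285 [([0.575, 0.277, 0.157], [17, 17, 20])]
290 [([0.575, 0.277, 0.16], [19, 19, 20])]
295 [([0.575, 0.277, 0.162], [18, 17, 20])]
[0.58766291 0.27650769 0.08806398]
```

The wrist depth shows the fingertips really at z≈0.105, while the reported TCP is 0.088. So the reported TCP z is about 36 mm lower than the true grasp point, and the fingers closed above the plate. I'll open, descend and regrip.

Emit:
{"op": "arm_command", "data": {"steps": [[[0,0,0],0],[[0,0,0],0],[[0,0,0],0],[[0,0,0],0],[[0,0,0],0],[[0,0,0],0]], "hand": 1}}

```text
time: 5.25
eef_pos: [0.5877, 0.2765, 0.0881]
orientation: [0.184, 0.983, -0.0, -0.0]
contact_force: [-0.1, 0.1, -0.5]
finger_gap: 0.0853
grasp_force: 0.0
```

Emit:
{"op": "arm_command", "data": {"steps": [[[0,0,0.22],0],[[0,0,0.44],0],[[0,0,0.44],0],[[0,0,0.44],0]]}}

```text
time: 5.75
eef_pos: [0.5874, 0.2764, 0.0523]
orientation: [0.184, 0.983, -0.0, -0.0]
contact_force: [-0.3, -0.1, -0.1]
finger_gap: 0.0853
grasp_force: 0.0
```

Emit:
{"op": "arm_command", "data": {"steps": [[[0,0,0],0],[[0,0,0],0],[[0,0,0],0],[[0,0,0],0],[[0,0,0],0],[[0,0,0],0]], "hand": 0, "newtons": 120}}

```text
time: 6.5
eef_pos: [0.5888, 0.2767, 0.0544]
orientation: [0.184, 0.983, 0.0, 0.001]
contact_force: [-0.5, -0.8, 6.2]
finger_gap: 0.0363
grasp_force: 119.8
```

Emit:
{"op": "arm_command", "data": {"steps": [[[0,0,-0.1],0],[[0,0,-0.2],0],[[0,0,-0.35],0],[[0,0,-0.5],0],[[0,0,-0.65],0],[[0,0,-0.8],0],[[0,0,-0.8],0],[[0,0,-0.8],0],[[0,0,-0.8],0]]}}

```text
time: 7.62
eef_pos: [0.5871, 0.2763, 0.116]
orientation: [0.184, 0.983, -0.0, -0.001]
contact_force: [-0.4, 0.1, -1.1]
finger_gap: 0.0359
grasp_force: 120.3
```

```bash
cat >> h.py <<'E'
def scoop_tilt(tag=None):
    "tilt of grip plate seen by the wrist depth, plus light/dark points"
    i=cams.camera_info("wrist");s=arm.get_state();p,d=cams.camera("wrist");w=pts("wrist",p,d,i)
    if tag: cv2.imwrite(f"pics/{tag}.png",p[:,:,::-1])
    q=w[206:219,240:275].reshape(-1,3); return s,p,w
E
python3 - <<'E'
from h import *
s,p,w=scoop_tilt("w3")
print(s["eef_pos"],s["grasp_force"],s["finger_gap"])
for v in range(100,240,8): print(v,w[v,258].round(3).tolist(),p[v,258].tolist())
E
```

```text
[0.58706566 0.27631094 0.11602136] 120.25046110153198 0.03593987247573605
100 [0.516, 0.302, 0.078] [239, 238, 242]
108 [0.521, 0.3, 0.076] [237, 235, 239]
116 [0.526, 0.298, 0.077] [240, 239, 243]
124 [0.531, 0.296, 0.077] [238, 236, 240]
132 [0.536, 0.294, 0.076] [238, 237, 241]
140 [0.541, 0.292, 0.076] [240, 239, 242]
148 [0.546, 0.29, 0.074] [238, 236, 240]
156 [0.551, 0.288, 0.073] [239, 237, 241]
164 [0.557, 0.286, 0.072] [240, 239, 242]
172 [0.563, 0.284, 0.07] [236, 235, 239]
180 [0.568, 0.282, 0.071] [236, 235, 239]
188 [0.574, 0.279, 0.07] [151, 148, 155]
196 [0.58, 0.277, 0.07] [113, 112, 119]
204 [0.579, 0.277, 0.088] [119, 116, 122]
212 [0.58, 0.277, 0.102] [117, 116, 121]
220 [0.579, 0.277, 0.116] [117, 116, 122]
228 [0.58, 0.278, 0.126] [117, 115, 120]
236 [0.579, 0.278, 0.137] [117, 115, 121]
```

View pics/w3.png

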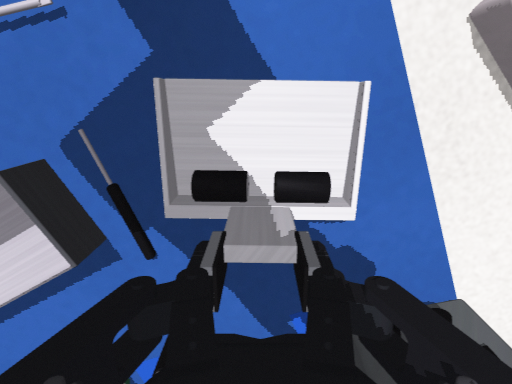

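Lifted level: in the wrist view both capacitors lie against the back wall at (220,186) and (302,187). Now I'll carry it gently to the trough, which is centred near (555,−5) mm with yaw 8.3°.

Emit:
{"op": "arm_command", "data": {"steps": [[[-0.03,-0.06,-0.05],0],[[-0.08,-0.18,-0.12],0],[[-0.15,-0.34,-0.2],0],[[-0.22,-0.5,-0.3],0],[[-0.29,-0.64,-0.3],0],[[-0.35,-0.78,-0.3],0]]}}

```text
time: 8.43
eef_pos: [0.5913, 0.207, 0.141]
orientation: [0.184, 0.983, 0.0, 0.0]
contact_force: [-0.6, 0.2, -2.0]
finger_gap: 0.0364
grasp_force: 120.2
```

Emit:
{"op": "arm_command", "data": {"steps": [[[-0.07,-0.16,0],0],[[-0.14,-0.32,0],0],[[-0.21,-0.48,0],0],[[-0.28,-0.63,0],0],[[-0.35,-0.78,0],0]]}}

```text
time: 9.05
eef_pos: [0.5948, 0.139, 0.1409]
orientation: [0.184, 0.983, 0.0, 0.0]
contact_force: [-0.6, -0.1, -0.8]
finger_gap: 0.0362
grasp_force: 120.3
```

Emit:
{"op": "arm_command", "data": {"steps": [[[-0.07,-0.16,0],0],[[-0.14,-0.32,0],0],[[-0.21,-0.48,0],0],[[-0.28,-0.63,0],0],[[-0.35,-0.78,0],0]]}}

```text
time: 9.68
eef_pos: [0.5984, 0.0707, 0.1409]
orientation: [0.184, 0.983, 0.0, 0.0]
contact_force: [-0.2, -0.4, -2.7]
finger_gap: 0.0362
grasp_force: 120.3
```

Emit:
{"op": "arm_command", "data": {"steps": [[[-0.07,-0.16,0],-0.01],[[-0.14,-0.32,0],-0.02],[[-0.21,-0.48,0],-0.03],[[-0.28,-0.63,0],-0.045],[[-0.34,-0.74,0],-0.06],[[-0.36,-0.79,0],-0.073],[[-0.36,-0.79,0],-0.083],[[-0.36,-0.79,0],-0.083],[[-0.36,-0.79,0],-0.083],[[-0.36,-0.79,0],-0.083]]}}

```text
time: 10.92
eef_pos: [0.6023, 0.0023, 0.1409]
orientation: [-0.076, 0.997, 0.0, -0.0]
contact_force: [-0.6, -0.2, -2.3]
finger_gap: 0.0357
grasp_force: 120.3
```

Run:
```python
from h import *
s,p,w=scoop_tilt("w4")
print(s["eef_pos"],s["orientation"],s["grasp_force"],s["finger_gap"],s["joints"].round(2))
for v in range(0,240,10): print(v,w[v,258].round(3).tolist(),p[v,258].tolist())
```

```text
[0.60231723 0.00226656 0.14089048] [-7.56016531e-02  9.97138100e-01  1.24921024e-05 -1.90203571e-05] 120.29404878616333 0.03573444965649326 [-0.14  0.33  1.55  0.    1.26 -1.86]
0 [0.445, -0.024, 0.0] [58, 105, 192]
10 [0.453, -0.023, 0.003] [55, 102, 191]
20 [0.461, -0.021, 0.003] [57, 105, 191]
30 [0.469, -0.02, 0.002] [58, 107, 193]
40 [0.477, -0.019, 0.002] [57, 105, 194]
50 [0.485, -0.018, 0.002] [58, 104, 190]
60 [0.494, -0.017, 0.003] [56, 102, 189]
70 [0.502, -0.015, 0.002] [57, 107, 193]
80 [0.516, -0.012, 0.104] [239, 239, 243]
90 [0.522, -0.012, 0.104] [246, 245, 248]
100 [0.528, -0.011, 0.103] [244, 243, 246]
110 [0.534, -0.01, 0.103] [242, 241, 244]
120 [0.541, -0.009, 0.102] [244, 243, 246]
130 [0.547, -0.008, 0.1] [243, 242, 246]
140 [0.554, -0.007, 0.099] [245, 244, 247]
150 [0.561, -0.006, 0.098] [241, 240, 244]
160 [0.568, -0.005, 0.097] [244, 243, 247]
170 [0.575, -0.004, 0.097] [242, 241, 245]
180 [0.583, -0.003, 0.096] [242, 240, 244]
190 [0.591, -0.001, 0.095] [241, 240, 244]
200 [0.595, -0.001, 0.103] [184, 182, 189]
210 [0.595, -0.0, 0.124] [185, 184, 190]
220 [0.595, -0.0, 0.14] [188, 185, 192]
230 [0.595, -0.0, 0.154] [188, 186, 193]
```

View pics/w4.png

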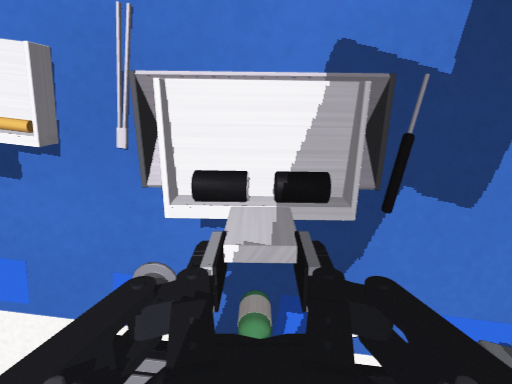

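The wrist view shows the scoop level, square and centred over the trough, whose dark end plates are at (148,130) and (378,130). I'll loosen the grip so the front swings down about the pads.

Emit:
{"op": "arm_command", "data": {"steps": [[[0,0,0],0],[[0,0,0],0],[[0,0,0],0],[[0,0,0],0]], "newtons": 20}}

```text
time: 11.48
eef_pos: [0.6023, 0.0023, 0.1409]
orientation: [-0.076, 0.997, -0.0, -0.0]
contact_force: [-1.0, 0.5, -1.9]
finger_gap: 0.0358
grasp_force: 120.3
```

Run:
```python
from h import *
s,p,w=scoop_tilt("w5")
print(s["eef_pos"],s["grasp_force"],s["finger_gap"])
for v in range(60,240,10): print(v,w[v,258].round(3).tolist(),p[v,258].tolist())
```

```text
[0.60232877 0.00228307 0.14086285] 120.29625177383423 0.035826307837527646
60 [0.494, -0.017, 0.002] [57, 103, 190]
70 [0.502, -0.015, 0.002] [57, 106, 194]
80 [0.516, -0.013, 0.104] [240, 239, 243]
90 [0.522, -0.012, 0.103] [246, 245, 248]
100 [0.528, -0.011, 0.103] [244, 243, 247]
110 [0.534, -0.01, 0.1] [242, 241, 244]
120 [0.541, -0.009, 0.1] [245, 244, 247]
130 [0.547, -0.008, 0.101] [243, 242, 246]
140 [0.554, -0.007, 0.1] [245, 244, 247]
150 [0.561, -0.006, 0.098] [241, 240, 244]
160 [0.568, -0.005, 0.097] [245, 244, 247]
170 [0.575, -0.004, 0.098] [242, 241, 245]
180 [0.583, -0.003, 0.095] [242, 241, 245]
190 [0.591, -0.001, 0.094] [241, 240, 244]
200 [0.595, -0.001, 0.104] [183, 180, 187]
210 [0.595, -0.001, 0.124] [185, 184, 190]
220 [0.594, -0.001, 0.142] [186, 184, 192]
230 [0.595, -0.0, 0.154] [189, 186, 194]
```

Emit:
{"op": "arm_command", "data": {"steps": [[[0,0,0],0],[[0,0,0],0],[[0,0,0],0],[[0,0,0],0]], "newtons": 20, "hand": 0}}

```text
time: 12.02
eef_pos: [0.6023, 0.0023, 0.1409]
orientation: [-0.076, 0.997, -0.0, 0.0]
contact_force: [-0.4, 0.8, -1.3]
finger_gap: 0.0361
grasp_force: 120.3
```

Run:
```python
from h import *
s,p,w=scoop_tilt("w6")
print(s["eef_pos"],s["grasp_force"],s["finger_gap"])
for v in range(60,240,10): print(v,w[v,258].round(3).tolist(),p[v,258].tolist())
```

```text
[0.60234861 0.00225669 0.14090676] 120.28360605239868 0.036069260758102184
60 [0.494, -0.017, 0.002] [56, 103, 190]
70 [0.502, -0.015, 0.002] [58, 106, 193]
80 [0.516, -0.013, 0.105] [240, 239, 243]
90 [0.522, -0.012, 0.104] [246, 244, 248]
100 [0.528, -0.011, 0.103] [244, 243, 246]
110 [0.534, -0.01, 0.102] [243, 241, 244]
120 [0.541, -0.009, 0.101] [244, 243, 246]
130 [0.547, -0.008, 0.1] [243, 242, 246]
140 [0.554, -0.007, 0.1] [245, 244, 247]
150 [0.561, -0.006, 0.099] [241, 240, 244]
160 [0.568, -0.005, 0.097] [244, 243, 247]
170 [0.576, -0.004, 0.096] [242, 241, 245]
180 [0.583, -0.003, 0.095] [242, 240, 244]
190 [0.591, -0.001, 0.094] [241, 240, 244]
200 [0.595, -0.001, 0.104] [183, 181, 188]
210 [0.595, -0.001, 0.124] [185, 183, 190]
220 [0.595, -0.0, 0.141] [187, 185, 193]
230 [0.594, -0.0, 0.155] [188, 186, 193]
```

Emit:
{"op": "arm_command", "data": {"steps": [[[0,0,0],0],[[0,0,0],0],[[0,0,0],0]], "newtons": 20, "hand": 0.3}}

```text
time: 12.45
eef_pos: [0.6024, 0.0022, 0.1409]
orientation: [-0.076, 0.997, -0.0, 0.0]
contact_force: [0.4, 1.2, -2.4]
finger_gap: 0.036
grasp_force: 120.3
```

Emit:
{"op": "arm_command", "data": {"steps": [[[0,0,0],0],[[0,0,0],0]], "newtons": 20, "hand": 0.41}}

```text
time: 12.7
eef_pos: [0.6023, 0.0022, 0.1409]
orientation: [-0.076, 0.997, -0.0, -0.0]
contact_force: [-1.0, 0.7, -1.9]
finger_gap: 0.0361
grasp_force: 120.3
```

Emit:
{"op": "arm_command", "data": {"steps": [[[0,0,0],0]], "newtons": 20, "hand": 0.42}}

```text
time: 12.82
eef_pos: [0.6023, 0.0023, 0.1409]
orientation: [-0.076, 0.997, -0.0, -0.0]
contact_force: [0.5, 0.5, -2.2]
finger_gap: 0.0363
grasp_force: 113.0
```

Emit:
{"op": "arm_command", "data": {"steps": [[[0,0,0],0],[[0,0,0],0]], "hand": 0.43}}

```text
time: 13.08
eef_pos: [0.6024, 0.0022, 0.1409]
orientation: [-0.076, 0.997, -0.0, 0.0]
contact_force: [0.3, 0.0, -2.4]
finger_gap: 0.037
grasp_force: 90.1
```

Emit:
{"op": "arm_command", "data": {"steps": [[[0,0,0],0]], "hand": 0.435}}

```text
time: 13.2
eef_pos: [0.6023, 0.0022, 0.1409]
orientation: [-0.076, 0.997, 0.0, -0.0]
contact_force: [0.6, -0.1, -1.5]
finger_gap: 0.0376
grasp_force: 78.5
```

Emit:
{"op": "arm_command", "data": {"steps": [[[0,0,0],0],[[0,0,0],0]], "hand": 0.45}}

```text
time: 13.45
eef_pos: [0.6023, 0.0022, 0.1409]
orientation: [-0.076, 0.997, -0.0, -0.0]
contact_force: [0.4, -0.3, -1.2]
finger_gap: 0.0384
grasp_force: 43.4
```

Emit:
{"op": "arm_command", "data": {"steps": [[[0,0,0],0],[[0,0,0],0]], "hand": 0.457}}

```text
time: 13.7
eef_pos: [0.6023, 0.0023, 0.1409]
orientation: [-0.076, 0.997, -0.0, 0.0]
contact_force: [-0.0, 0.1, -2.0]
finger_gap: 0.0393
grasp_force: 26.9
```

```bash
cat > t.py <<'E'
from h import *
s,p,w=scoop_tilt("w7")
print(s["eef_pos"],s["grasp_force"],s["finger_gap"])
for v in range(60,240,15): print(v,w[v,258].round(3).tolist(),p[v,258].tolist())
E
python3 t.py
```

```text
[0.60234384 0.00226319 0.14089038] 26.89076453447342 0.039278472944750856
60 [0.494, -0.017, 0.002] [56, 102, 188]
75 [0.51, -0.014, 0.055] [175, 169, 181]
90 [0.522, -0.012, 0.104] [246, 245, 248]
105 [0.531, -0.01, 0.103] [243, 241, 244]
120 [0.541, -0.009, 0.102] [244, 243, 246]
135 [0.551, -0.007, 0.1] [242, 240, 244]
150 [0.561, -0.006, 0.098] [241, 240, 244]
165 [0.572, -0.004, 0.097] [245, 244, 247]
180 [0.583, -0.003, 0.097] [242, 241, 244]
195 [0.595, -0.001, 0.095] [241, 239, 243]
210 [0.595, -0.001, 0.123] [185, 184, 190]
225 [0.595, -0.0, 0.148] [187, 185, 192]
```

Emit:
{"op": "arm_command", "data": {"steps": [[[0,0,0],0],[[0,0,0],0]], "hand": 0.461}}

```text
time: 14.0
eef_pos: [0.6023, 0.0023, 0.1409]
orientation: [-0.076, 0.997, -0.0, -0.0]
contact_force: [0.4, -0.1, -3.0]
finger_gap: 0.0392
grasp_force: 17.4
```

Emit:
{"op": "arm_command", "data": {"steps": [[[0,0,0],0],[[0,0,0],0]], "hand": 0.463}}

```text
time: 14.25
eef_pos: [0.6023, 0.0023, 0.1409]
orientation: [-0.076, 0.997, 0.0, -0.0]
contact_force: [-0.8, 0.3, -2.6]
finger_gap: 0.0393
grasp_force: 12.6
```

```bash
python3 t.py
```

```text
[0.6023282  0.00225657 0.14089013] 12.61261448264122 0.03934288106792164
60 [0.494, -0.017, 0.002] [57, 103, 189]
75 [0.51, -0.014, 0.055] [175, 169, 181]
90 [0.522, -0.012, 0.105] [246, 245, 248]
105 [0.531, -0.01, 0.103] [243, 241, 245]
120 [0.541, -0.009, 0.103] [244, 243, 246]
135 [0.551, -0.007, 0.1] [242, 240, 244]
150 [0.561, -0.006, 0.099] [240, 239, 243]
165 [0.571, -0.004, 0.099] [246, 244, 247]
180 [0.582, -0.003, 0.098] [242, 240, 245]
195 [0.594, -0.001, 0.095] [241, 239, 243]
210 [0.595, -0.001, 0.124] [185, 184, 190]
225 [0.595, -0.0, 0.147] [188, 184, 193]
```

Emit:
{"op": "arm_command", "data": {"steps": [[[0,0,0],0],[[0,0,0],0]], "hand": 0.4645}}

```text
time: 14.55
eef_pos: [0.6024, 0.0022, 0.1409]
orientation: [-0.076, 0.997, -0.0, 0.0]
contact_force: [-0.7, 1.1, -2.0]
finger_gap: 0.0398
grasp_force: 9.1
```

```bash
python3 t.py
```

```text
[0.60236871 0.00223622 0.14088357] 9.06497061252594 0.039807853099635464
60 [0.494, -0.017, 0.002] [56, 102, 189]
75 [0.51, -0.014, 0.055] [173, 167, 180]
90 [0.522, -0.012, 0.104] [246, 245, 247]
105 [0.531, -0.01, 0.103] [243, 242, 245]
120 [0.541, -0.009, 0.101] [244, 243, 246]
135 [0.551, -0.007, 0.1] [242, 240, 244]
150 [0.561, -0.006, 0.1] [241, 240, 244]
165 [0.571, -0.004, 0.1] [246, 244, 247]
180 [0.583, -0.003, 0.097] [243, 241, 245]
195 [0.594, -0.001, 0.096] [240, 239, 243]
210 [0.595, -0.001, 0.123] [186, 183, 190]
225 [0.595, -0.0, 0.147] [186, 183, 191]
```

Emit:
{"op": "arm_command", "data": {"steps": [[[0,0,0],0],[[0,0,0],0]], "hand": 0.4655}}

```text
time: 14.85
eef_pos: [0.6024, 0.0023, 0.1409]
orientation: [-0.076, 0.997, -0.0, 0.0]
contact_force: [-0.4, -0.6, -2.8]
finger_gap: 0.0396
grasp_force: 6.7
```

```bash
python3 t.py
```

```text
[0.60236146 0.00225648 0.14087147] 6.670732274651527 0.03955259821710696
60 [0.494, -0.017, 0.002] [55, 99, 184]
75 [0.51, -0.014, 0.054] [169, 162, 174]
90 [0.522, -0.012, 0.098] [247, 246, 249]
105 [0.531, -0.01, 0.097] [245, 243, 247]
120 [0.541, -0.009, 0.097] [246, 245, 248]
135 [0.551, -0.007, 0.096] [244, 243, 246]
150 [0.561, -0.006, 0.096] [244, 243, 246]
165 [0.572, -0.004, 0.096] [245, 244, 247]
180 [0.583, -0.003, 0.096] [242, 241, 244]
195 [0.595, -0.001, 0.094] [242, 241, 244]
210 [0.6, 0.0, 0.11] [169, 166, 174]
225 [0.597, -0.0, 0.143] [167, 166, 171]
```

It has started to tip at about 6.7 N. I'll hold that grip and let it creep.

Emit:
{"op": "arm_command", "data": {"steps": [[[0,0,0],0],[[0,0,0],0],[[0,0,0],0],[[0,0,0],0]], "hand": 0.4655}}

```text
time: 15.4
eef_pos: [0.6023, 0.0022, 0.1409]
orientation: [-0.076, 0.997, -0.0, -0.0]
contact_force: [0.6, 1.1, -2.1]
finger_gap: 0.0402
grasp_force: 6.7
```

```bash
python3 t.py
```

```text
[0.60233112 0.00224631 0.14086356] 6.667017638683319 0.040176807900341775
60 [0.494, -0.017, 0.002] [54, 99, 183]
75 [0.51, -0.014, 0.055] [169, 164, 174]
90 [0.522, -0.012, 0.098] [247, 246, 249]
105 [0.531, -0.01, 0.098] [245, 244, 247]
120 [0.541, -0.009, 0.096] [246, 244, 247]
135 [0.551, -0.007, 0.096] [244, 243, 246]
150 [0.561, -0.006, 0.096] [244, 243, 246]
165 [0.572, -0.004, 0.095] [245, 244, 247]
180 [0.583, -0.003, 0.096] [242, 241, 244]
195 [0.595, -0.001, 0.094] [242, 241, 244]
210 [0.6, 0.0, 0.112] [168, 167, 173]
225 [0.597, -0.0, 0.143] [165, 163, 169]
```

Emit:
{"op": "arm_command", "data": {"steps": [[[0,0,0],0],[[0,0,0],0]], "hand": 0.466}}

```text
time: 15.7
eef_pos: [0.6024, 0.0022, 0.1409]
orientation: [-0.076, 0.997, -0.0, 0.0]
contact_force: [-0.2, -0.2, -2.9]
finger_gap: 0.0397
grasp_force: 5.5
```

```bash
python3 t.py
```

```text
[0.60237131 0.00223382 0.14092173] 5.4846469312906265 0.03969529896089139
60 [0.493, -0.017, 0.001] [54, 99, 182]
75 [0.51, -0.014, 0.054] [168, 163, 175]
90 [0.522, -0.012, 0.098] [247, 246, 248]
105 [0.531, -0.01, 0.099] [246, 244, 247]
120 [0.541, -0.009, 0.097] [246, 245, 248]
135 [0.551, -0.007, 0.097] [244, 243, 246]
150 [0.561, -0.006, 0.096] [244, 243, 246]
165 [0.572, -0.004, 0.096] [245, 244, 247]
180 [0.583, -0.003, 0.096] [242, 241, 244]
195 [0.595, -0.001, 0.095] [242, 241, 245]
210 [0.6, 0.0, 0.112] [168, 167, 173]
225 [0.597, -0.0, 0.144] [166, 165, 170]
```

Emit:
{"op": "arm_command", "data": {"steps": [[[0,0,0],0],[[0,0,0],0]], "hand": 0.4665}}

```text
time: 16.0
eef_pos: [0.6024, 0.0023, 0.1409]
orientation: [-0.076, 0.997, 0.0, 0.0]
contact_force: [-0.9, 0.5, -2.1]
finger_gap: 0.04
grasp_force: 4.2
```

```bash
python3 t.py
```

```text
[0.60235377 0.0022815  0.14087961] 4.229953363537788 0.04003694818468762
60 [0.494, -0.017, 0.003] [49, 90, 169]
75 [0.51, -0.014, 0.055] [155, 149, 161]
90 [0.521, -0.012, 0.044] [119, 115, 123]
105 [0.533, -0.011, 0.032] [121, 117, 126]
120 [0.542, -0.009, 0.087] [248, 247, 250]
135 [0.552, -0.007, 0.088] [249, 248, 250]
150 [0.562, -0.006, 0.09] [247, 246, 249]
165 [0.573, -0.004, 0.091] [246, 245, 248]
180 [0.584, -0.002, 0.091] [247, 246, 248]
195 [nan, nan, nan] [240, 239, 243]
210 [0.607, 0.001, 0.094] [240, 239, 243]
225 [0.605, 0.001, 0.126] [124, 123, 128]
```

Emit:
{"op": "arm_command", "data": {"steps": [[[0,0,0],0],[[0,0,0],0],[[0,0,0],0]], "hand": 0.4667}}

```text
time: 16.42
eef_pos: [0.6023, 0.0023, 0.1409]
orientation: [-0.076, 0.997, 0.0, -0.0]
contact_force: [0.3, -0.6, -1.7]
finger_gap: 0.04
grasp_force: 3.8
```

```bash
python3 t.py
```

```text
[0.60230693 0.00226797 0.14087555] 3.7537506222724915 0.039968340784228895
60 [0.493, -0.017, 0.001] [49, 91, 170]
75 [0.51, -0.014, 0.054] [157, 152, 163]
90 [0.521, -0.012, 0.044] [119, 116, 124]
105 [0.533, -0.011, 0.032] [120, 117, 126]
120 [0.542, -0.009, 0.084] [253, 252, 253]
135 [0.552, -0.007, 0.085] [250, 249, 251]
150 [0.563, -0.006, 0.089] [250, 250, 252]
165 [0.573, -0.004, 0.09] [250, 249, 251]
180 [0.585, -0.002, 0.09] [247, 246, 249]
195 [0.596, -0.001, 0.091] [245, 244, 247]
210 [0.606, 0.001, 0.095] [244, 243, 246]
225 [0.61, 0.002, 0.115] [114, 113, 117]
```

Emit:
{"op": "arm_command", "data": {"steps": [[[0,0,0],0],[[-0.02,0,-0.02],0],[[-0.06,0,-0.04],0],[[-0.11,0,-0.06],0],[[-0.15,0,-0.08],0],[[-0.18,0,-0.1],0],[[-0.2,0,-0.1],0],[[-0.2,0,-0.1],0]], "hand": 0.455}}

```text
time: 17.48
eef_pos: [0.6182, 0.0047, 0.1488]
orientation: [-0.076, 0.997, 0.0, -0.0]
contact_force: [0.4, -0.7, -0.9]
finger_gap: 0.0393
grasp_force: 20.5
```

```bash
cat >> t.py <<'E'
m=(p.max(2)<70)&(w[...,2]>.02)&(w[...,2]<.135)&(w[...,0]<.61)&(w[...,0]>.48)
k,l,st,c=cv2.connectedComponentsWithStats(m.astype(np.uint8))
for j in range(1,k):
    if st[j,4]>150: print(st[j],np.nanmean(w[l==j],0).round(3))
E
python3 t.py
```

```text
[0.61816857 0.0046928  0.14880561] 20.483458042144775 0.039299536396209055
60 [0.514, -0.013, 0.051] [107, 104, 111]
75 [0.524, -0.012, 0.04] [114, 110, 119]
90 [0.536, -0.01, 0.028] [115, 111, 119]
105 [0.549, -0.008, 0.015] [113, 110, 119]
120 [0.558, -0.006, 0.091] [251, 250, 251]
135 [0.568, -0.005, 0.093] [250, 249, 251]
150 [0.579, -0.003, 0.095] [250, 249, 251]
165 [0.59, -0.002, 0.096] [246, 246, 248]
180 [0.601, 0.0, 0.097] [244, 243, 247]
195 [0.611, 0.002, 0.101] [244, 242, 246]
210 [0.623, 0.003, 0.102] [240, 239, 242]
225 [0.63, 0.005, 0.113] [109, 107, 113]
[ 365   53   29  117 1578] [0.538 0.095 0.047]
[136  54  21 108 969] [ 0.567 -0.104  0.042]
[209  99  41  15 579] [ 0.554 -0.034  0.033]
[270 100  41  15 557] [0.546 0.02  0.033]
```

View pics/w7.png

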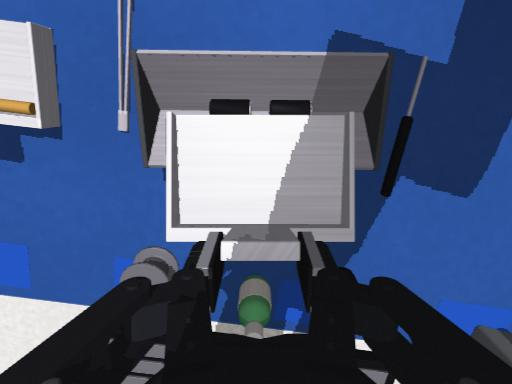

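The capacitors already lie end to end in the fold, at (230,106) and (290,107). I'll firm up the grip, rise and carry the scoop back to its clear spot.

Emit:
{"op": "arm_command", "data": {"steps": [[[0,0,-0.1],0],[[0,0,-0.25],0],[[0,0,-0.4],0],[[-0.01,0.15,-0.4],0],[[-0.01,0.35,-0.4],0],[[-0.02,0.55,-0.4],0],[[-0.03,0.72,-0.4],0],[[-0.03,0.86,-0.4],0]], "hand": 0.44}}

```text
time: 18.52
eef_pos: [0.6098, 0.0744, 0.1806]
orientation: [-0.076, 0.997, 0.0, -0.0]
contact_force: [-0.2, -0.4, -2.5]
finger_gap: 0.0393
grasp_force: 20.5
```

Emit:
{"op": "arm_command", "data": {"steps": [[[-0.01,0.22,0],0],[[-0.02,0.44,0],0],[[-0.03,0.66,0],0],[[-0.03,0.86,0],0]]}}

```text
time: 19.02
eef_pos: [0.6019, 0.1427, 0.1809]
orientation: [-0.076, 0.997, 0.0, 0.0]
contact_force: [0.4, -0.2, -1.7]
finger_gap: 0.0393
grasp_force: 20.5
```

Emit:
{"op": "arm_command", "data": {"steps": [[[-0.01,0.22,0],0],[[-0.02,0.44,0],0],[[-0.03,0.66,0],0],[[-0.03,0.86,0],0]]}}

```text
time: 19.52
eef_pos: [0.5939, 0.211, 0.1808]
orientation: [-0.076, 0.997, 0.0, -0.0]
contact_force: [-1.2, 0.4, -1.7]
finger_gap: 0.0392
grasp_force: 20.5
```

Emit:
{"op": "arm_command", "data": {"steps": [[[-0.01,0.22,0],0],[[-0.02,0.44,0],0],[[-0.03,0.66,0],0],[[-0.03,0.84,0],0],[[-0.03,0.86,0.15],0],[[-0.03,0.86,0.4],0],[[-0.03,0.86,0.65],0],[[-0.03,0.86,0.9],0],[[-0.03,0.86,0.98],0],[[-0.03,0.86,0.98],0]]}}

```text
time: 20.78
eef_pos: [0.5857, 0.2778, 0.1015]
orientation: [-0.076, 0.997, -0.0, -0.001]
contact_force: [0.0, 0.8, -2.2]
finger_gap: 0.0393
grasp_force: 20.5
```

```bash
python3 t.py
```

```text
[0.58569385 0.27782939 0.10153018] 20.545515418052673 0.03933643403235586
60 [0.481, 0.26, 0.002] [31, 53, 100]
75 [0.492, 0.262, 0.002] [27, 52, 98]
90 [0.504, 0.263, 0.002] [29, 53, 101]
105 [0.516, 0.265, 0.002] [28, 52, 97]
120 [0.525, 0.267, 0.043] [170, 169, 175]
135 [0.536, 0.268, 0.044] [166, 161, 169]
150 [0.546, 0.27, 0.047] [252, 252, 253]
165 [0.557, 0.272, 0.049] [163, 160, 166]
180 [0.568, 0.273, 0.051] [159, 155, 163]
195 [0.579, 0.275, 0.052] [161, 159, 165]
210 [0.59, 0.277, 0.053] [155, 153, 159]
225 [0.598, 0.278, 0.063] [96, 94, 99]
[   0   28   58  145 4745] [0.537 0.099 0.038]
```

Emit:
{"op": "arm_command", "data": {"steps": [[[0,0,0.08],0],[[0,0,0.17],0],[[0,0,0.26],0],[[0,0,0.33],0],[[0,0,0.39],0],[[0,0,0.44],0],[[0,0,0.49],0],[[0,0,0.53],0],[[0,0,0.57],0],[[0,0,0.57],0]], "hand": 0.463}}

```text
time: 22.08
eef_pos: [0.5849, 0.2779, 0.0558]
orientation: [-0.076, 0.997, -0.0, -0.001]
contact_force: [1.4, -1.2, 1.6]
finger_gap: 0.0394
grasp_force: 12.8
```

```bash
python3 t.py
```

```text
[0.58494258 0.27790342 0.05576224] 12.849450409412384 0.03936724562043102
60 [0.486, 0.261, 0.003] [33, 56, 107]
75 [0.495, 0.262, 0.004] [31, 55, 105]
90 [0.505, 0.264, 0.018] [162, 160, 167]
105 [0.514, 0.265, 0.018] [159, 156, 163]
120 [0.523, 0.267, 0.016] [162, 159, 166]
135 [0.533, 0.268, 0.016] [158, 156, 162]
150 [0.543, 0.27, 0.015] [160, 157, 165]
165 [0.554, 0.271, 0.012] [160, 158, 164]
180 [0.565, 0.273, 0.012] [154, 151, 159]
195 [0.577, 0.275, 0.01] [155, 152, 159]
210 [0.58, 0.275, 0.032] [137, 134, 141]
225 [0.579, 0.276, 0.058] [120, 117, 122]
[  0 122  15  61 473] [0.573 0.104 0.024]
[  93  232  130  130 5650] [0.585 0.241 0.122]
[ 297  232  130  128 5573] [0.575 0.312 0.123]
```

Nearly flat on the bench. I'll press 2 mm further, open, then retreat.

Emit:
{"op": "arm_command", "data": {"steps": [[[0,0,0.02],0],[[0,0,0.03],0],[[0,0,0.03],0]]}}

```text
time: 22.5
eef_pos: [0.586, 0.2781, 0.0544]
orientation: [-0.076, 0.997, -0.0, -0.0]
contact_force: [1.7, -0.8, 1.1]
finger_gap: 0.0397
grasp_force: 12.9
```

Emit:
{"op": "arm_command", "data": {"steps": [[[0,0,0],0],[[0,0,0],0],[[0,0,0],0],[[0,0,0],0],[[0,0,0],0],[[0,0,0],0]], "hand": 1}}

```text
time: 23.25
eef_pos: [0.5861, 0.2782, 0.0545]
orientation: [-0.076, 0.997, -0.0, -0.0]
contact_force: [0.4, 0.2, 0.4]
finger_gap: 0.0853
grasp_force: 0.0
```

Emit:
{"op": "arm_command", "data": {"steps": [[[0,0,-0.1],0],[[0,0,-0.4],0],[[0,0,-0.8],0],[[0,0,-1],0],[[0,0,-1],0],[[0,0,-1],0],[[0,0,-1],0]]}}

```text
time: 24.12
eef_pos: [0.5849, 0.2778, 0.1326]
orientation: [-0.076, 0.997, -0.0, -0.002]
contact_force: [0.2, -0.1, -0.5]
finger_gap: 0.0855
grasp_force: 0.0
```

```bash
python3 t.py
python3 - <<'E'
from h import *
p,d=cams.camera("scene");q,e=cams.camera("side")
a=cv2.resize(p[150:350,150:350],(400,400));b=cv2.resize(q[100:250,200:350],(400,400))
cv2.imwrite("pics/end.png",np.hstack([a,b])[:,:,::-1])
E
```

```text
[0.58489675 0.27775551 0.13261934] 0.0 0.08549535114189895
60 [0.477, 0.259, 0.002] [30, 54, 103]
75 [0.489, 0.261, 0.002] [31, 55, 105]
90 [0.503, 0.263, 0.019] [156, 156, 162]
105 [0.515, 0.265, 0.016] [153, 152, 158]
120 [0.528, 0.267, 0.015] [155, 153, 159]
135 [0.542, 0.269, 0.013] [152, 151, 158]
150 [0.557, 0.271, 0.011] [242, 241, 244]
165 [0.572, 0.273, 0.009] [215, 213, 220]
180 [0.581, 0.275, 0.032] [117, 116, 121]
195 [0.581, 0.275, 0.076] [119, 116, 122]
210 [0.589, 0.277, 0.085] [150, 148, 156]
225 [0.638, 0.283, 0.002] [28, 53, 99]
[  31   38   50  127 3240] [0.537 0.099 0.038]
```

View pics/end.png

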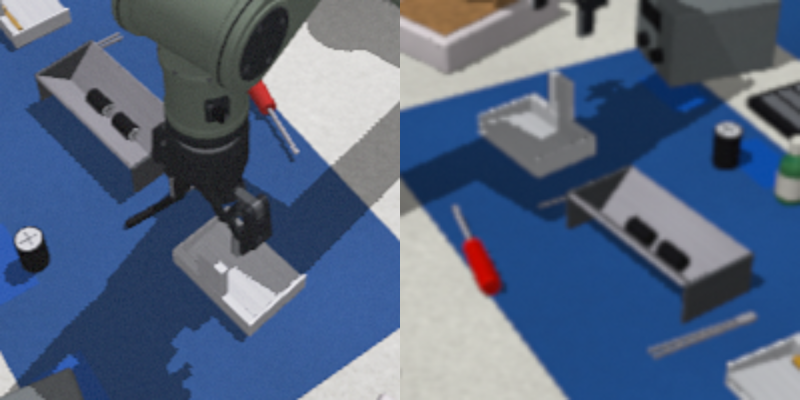

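The scene crop shows both capacitors in line in the fold at (98,98) and (125,125). The empty scoop stands upright, (240,280) in the left crop and (537,140) in the right, with the gripper clear above it.

```bash
python3 -c "
from plant import arm
print(arm.hand_in())"
```

```text
the job is handed in; nothing more can be done
None
```

Job handed in (no verdict was returned): in the last camera views both capacitors lie in line in the trough's fold, and the empty scoop stands upright on the bench, released, with the gripper clear of it.

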